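# Shut the onion tray and push out the carrot tray under the chopping board

### The job

Two pull-out trays stand part way out from under the chopping board; one holds an onion, the other a carrot. Working gently with the fingertips and picking nothing up, push the tray with the onion fully home, flush with the board, and push the tray with the carrot out towards the robot as far as it will go, reaching behind its front panel. Both vegetables stay in their trays, and the things on the board and on the counter stay where they are.

Things in the scene. Friction and masses are not known exactly. Their poses are not given: they have to be found in the camera images.
- board: Chopping board on a fixed wooden stand, 250 mm deep (its x), 400 mm wide (its y), top face 80 mm above the counter, slab 18 mm thick. Origin: middle of the front face, at counter height. Its x axis points from the front face, away from the robot, into the stand; y to the left; z up. Two trays side by side slide out of its front face
- tray_left: Left (+y) tray. Origin: mid lower edge of the front panel's outer (robot side) face, at counter height; axes as the board's, board y = +0.097. Slides along board x only: origin at board x = 0 is shut (flush), x = -0.17 the outer stop; starts at -0.114 to -0.138. Stays where left; slides at about 2 N. Inside see the inner-edge point
- tray_right: Right (-y) tray. Origin: mid lower edge of the front panel's outer (robot side) face, at counter height; axes as the board's, board y = -0.097. Slides along board x only: origin at board x = 0 is shut (flush), x = -0.17 the outer stop; starts at -0.114 to -0.138. Stays where left; slides at about 2 N. Inside see the inner-edge point
- tray_left_inner (a point): Left tray, a point 12 mm behind its origin and 56 mm up: mid upper edge of the front panel's inner face. Panel 12 mm thick, 178 wide, 4-56 mm above the counter, no handle. Behind it, in mm from the outer face: empty finger space 12-62, cross wall 62-66 (36 high), vegetable space 66-140, cross wall, empty rear to 235. Inside 164 wide, floor 10 and side walls 45 above the counter
- tray_right_inner (a point): Right tray, a point 12 mm behind its origin and 56 mm up: mid upper edge of the front panel's inner face. Panel 12 mm thick, 178 wide, 4-56 mm above the counter, no handle. Behind it, in mm from the outer face: empty finger space 12-62, cross wall 62-66 (36 high), vegetable space 66-140, cross wall, empty rear to 235. Inside 164 wide, floor 10 and side walls 45 above the counter
- onion: Small brown onion, round, 44 mm across, 41 mm high, about 60 g, loose in the vegetable space of one tray. Origin: underside centre
- onion_mid (a point): The middle of the onion, 17.5 mm above its underside
- carrot: Topped carrot, 110 mm long (its y), 29 mm thick, about 70 g, lying crosswise, loose in the vegetable space of the other tray. Origin: on its skin at mid-length; it may roll about its y
- carrot_mid (a point): The carrot's middle, on its axis at mid-length, 14.5 mm from its skin
- tomato: Bystander: tomato 66 mm across, 60 mm high with its stalk, loose on the board's top, 70 mm or more behind the front face. Origin: underside centre
- potato: Bystander: potato 85 by 55 by 56 mm, loose on the board's top, 70 mm or more behind the front face. Origin: underside centre
- garlic: Bystander: garlic bulb 48 mm across, 52 mm high, standing on the counter to the left of the board. Origin: underside centre
- mug: Bystander: white mug 80 mm across, 90 mm high, handle to its y, on the counter to the right of the board. Origin: underside centre

How it is judged:
At the end, for the whole second after the job is handed in: The tray with the onion is shut to within 6 mm, the tray with the carrot is out to within 8 mm of its stop (at least 162 of 170 mm), each vegetable still lies low in its own tray, and trays and vegetables are at rest (((x of tray_left in the frame of board above -0.006 m and x of tray_right in the frame of board below -0.162 m and x of onion_mid in the frame of tray_left between 0.06 and 0.146 m and y of onion_mid in the frame of tray_left between -0.09 and 0.09 m and z of onion_mid in the frame of tray_left below 0.042 m and x of carrot_mid in the frame of tray_right between 0.06 and 0.146 m and y of carrot_mid in the frame of tray_right between -0.09 and 0.09 m and z of carrot_mid in the frame of tray_right below 0.042 m) or (x of tray_right in the frame of board above -0.006 m and x of tray_left in the frame of board below -0.162 m and x of onion_mid in the frame of tray_right between 0.06 and 0.146 m and y of onion_mid in the frame of tray_right between -0.09 and 0.09 m and z of onion_mid in the frame of tray_right below 0.042 m and x of carrot_mid in the frame of tray_left between 0.06 and 0.146 m and y of carrot_mid in the frame of tray_left between -0.09 and 0.09 m and z of carrot_mid in the frame of tray_left below 0.042 m)) and linear speed of each of onion, carrot, tray_left, tray_right below 0.02 m/s); the robot touches nothing.
It fails at once if the onion or the carrot is lifted (40 mm or more off the tray floor) (height (world z) of onion_mid above 0.068 m or height (world z) of carrot_mid above 0.065 m).
It fails at once if a bystander (tomato, potato, garlic, mug) is moved by more than 25 mm (distance of any of tomato, potato, garlic, mug from where it was at the start of the episode above 0.025 m).
It fails at once if the board or a tray is rammed or squeezed: the fingers bear on it with more than 40 N (contact force between the fingers and board above 40 N or contact force between the fingers and tray_left above 40 N or contact force between the fingers and tray_right above 40 N).
It also fails if it takes over 42 s, if anything falls off the work surface, if the arm or the gripper's body presses on something with over 40 N, if the wrist force passes 120 N, or if a joint passes its speed limit or range.

### The arm

A 7-joint arm with a two-finger parallel gripper is mounted at the origin on the work surface. World frame = base frame: x ahead of the robot, y to its left, z up, the work surface at z = 0. Lengths are in m, angles in rad, forces in N, time in s.
With the tool pointing down it reaches from about 0.4 to 0.9 m from the base axis. Payload 5.5 kg.
Tool frame: the origin (TCP) lies midway between the tips of the shut fingers; the grasp point (between the pads) lies 19 mm behind it (manip.grip_depth is the distance from the TCP to the grasp point, in m); z points along the fingers, y is the line along which they close (so a half turn about z gives the same grasp; the last joint's range is limited). The gripper opens to 92 mm and grips with 3 to 60 N. Pads are 19 mm wide; open, the fingers measure 130 mm over their backs; the gripper's body (75 mm by 190 mm) begins 47 mm behind the grasp point.
Start: joints at [1.565, 0.501, -0.427, 1.55, 0.221, 1.138, -0.21], TCP at [0.173, -0.627, 0.227] pointing down, gripper open.
Joint ranges: [-2.88, 2.88], [-0.31, 2.03], [-1.54, 1.56], [0.2, 2.42], [-1.41, 4.55], [0.19, 2.02], [-2.57, 2.57]. Speed limits (rad/s): [2.57, 2.57, 3.14, 3.14, 3.14, 3.14, 3.14].

### API

Orientations are given as a unit quaternion [x, y, z, w].
In Python, from bench import manip, effector, viewer gives the robot as it stands. Calls block until the motion is done:
- manip.move_pose(position, orientation): joint-space move of the TCP to a pose.
- manip.servo_line(position, ori=None, vel=0.15): straight line of the TCP; ori=None keeps the orientation; vel is the mean speed in m/s.
- manip.movej(angles): joint-space move.
- effector.open_jaws() and effector.close(f_grip=None): open the fingers fully, or close them until they stop; f_grip is the grip in N (None keeps the last).
- manip.sleep(seconds).
- manip.solve_ik(position, orientation): joint angles nearest the present ones, or None.
- viewer.get_image(name): name is "scene" or "top" or "wrist"; returns the picture (400x640x3 uint8, red, green, blue); there is no depth.
- viewer.get_calibration(name): a dict with "vfov" (degrees; the focal length in pixels is half the picture's height over the tangent of half this angle, whatever the lens; pixels are square), "cx", "cy" (the principal point, pixels), "eye" and "attitude" of the camera in the world. Camera axes: x right, y down, z forward; pixel columns grow to the right and rows downward; lengths in m; the calibration is good to about 2 mm. A picture is of the moment at which its call begins: read the wrist's pose just before it. get_calibration takes no time and is no camera call; for the wrist camera it gives the pose at the moment of the call.
A pose or a line that the arm cannot do raises manip.PlanningError and nothing moves.
- manip.hand_in(): hands the job in; it is judged then, once.
Readings, each from a call of its own:
- manip.current_clock(): time.
- manip.current_q(): joint angles.
- manip.current_joint_velocities(): joint speeds.
- manip.current_tau(): joint torques, N m.
- manip.current_tool_pos(): TCP position.
- manip.current_tcp_rot(): TCP orientation.
- manip.current_force(): force on the tool from outside, world axes, zero at the start.
- manip.current_wrist_torque(): the same for the moment, N m.
- manip.current_finger_gap(): finger opening in m.
- manip.current_gripper_force(): force on a finger pad.
Only numpy, scipy, OpenCV 4.12 (cv2) and the standard library are available. Lean on these libraries where they do the work, as an engineer would, in place of code of your own. Each camera call takes 0.05 s, during which the arm holds its last target. There are 200 camera calls.

## Working session

There is one attempt and no reset: what is moved stays moved. The work goes in short steps, each a Python script; the robot and the scene stay as the last script left them, time stands still between calls to the robot, and variables do not carry over. Pictures are saved under pics/ and viewed, at most 10 in all, crops included, and the job is handed in when it is done.

```bash
mkdir -p pics
python3 - <<'E'
from bench import manip, effector, viewer
import cv2
for n in ("scene","top"):
    im=viewer.get_image(n); cv2.imwrite(f"pics/{n}0.png",im[:,:,::-1]); print(n,viewer.get_calibration(n))
print(manip.current_clock(),manip.current_tool_pos(),manip.current_tcp_rot())
E
```

```text
scene {'vfov': 57.67167231887486, 'cx': 319.2993395393677, 'cy': 191.67976264482803, 'eye': array([ 1.06731599, -0.46468482,  0.76460722]), 'attitude': array([ 0.85370619,  0.36107196, -0.14954727, -0.34416333])}
top {'vfov': 57.26137130264421, 'cx': 322.010814964832, 'cy': 200.2783076960933, 'eye': array([0.54807696, 0.01025807, 1.13676164]), 'attitude': array([-0.69788699,  0.71516979, -0.02709867,  0.0274151 ])}
0.1 [ 0.17240741 -0.62603474  0.22575898] [ 9.90979054e-01  1.34013731e-01 -8.97058814e-05 -9.09436550e-04]
```

View pics/top0.png

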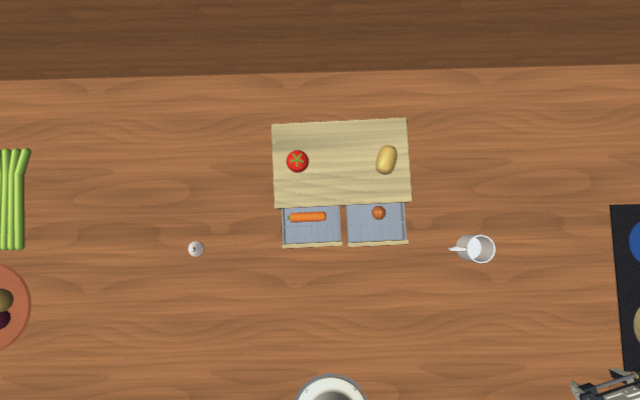

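View pics/scene0.png

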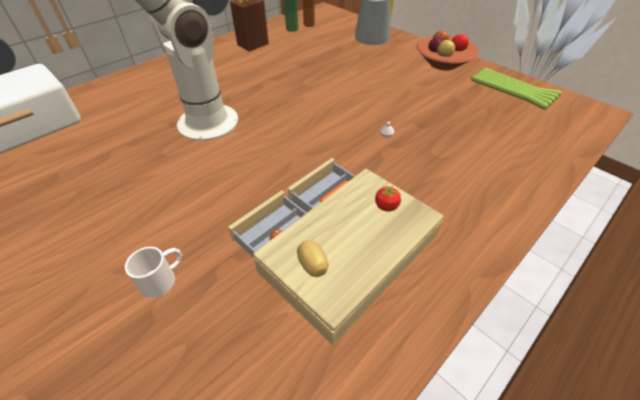

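Top view: the carrot (308,217) is in the left tray and the onion (378,213) in the right one. The board's front edge runs from about (275,208) to (411,201). I'll enlarge this area for accuracy.

```bash
cat > h.py <<'E'
import numpy as np
from scipy.spatial.transform import Rotation as R
def ray(c,u,v):
    f=200/np.tan(np.radians(c["vfov"])/2)
    return R.from_quat(c["attitude"]).apply([(u-c["cx"])/f,(v-c["cy"])/f,1])
def onplane(c,u,v,z):
    d=ray(c,u,v); return c["eye"]+d*(z-c["eye"][2])/d[2]
E
python3 - <<'E'
import cv2
im=cv2.imread("pics/top0.png")[110:260,260:425]
cv2.imwrite("pics/crop0.png",cv2.resize(im,None,fx=4,fy=4,interpolation=cv2.INTER_CUBIC)[:600])
E
```

```text
(no output)
```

View pics/crop0.png

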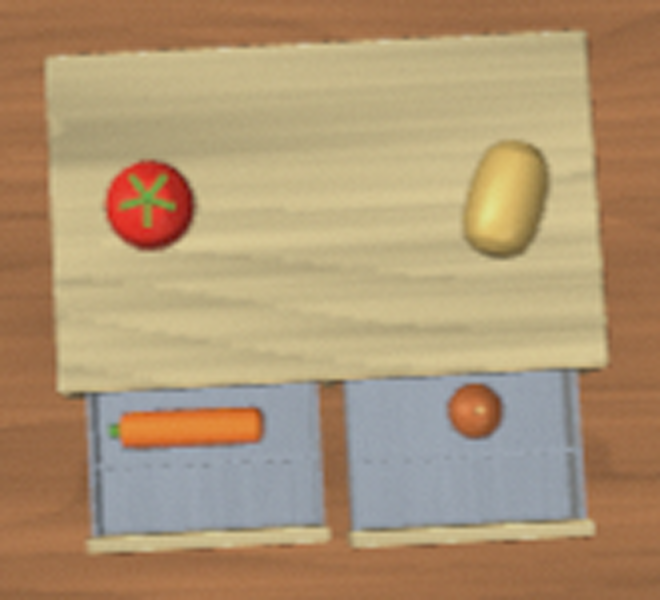

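Crop (×4, offset 260,110): board corners are (60,393), (607,367), (585,32), (46,58). The panels' outer top edges run (88,552)-(329,540) on the left and (352,547)-(593,534) on the right.

Run:
```python
from bench import manip, effector, viewer
from h import *
c=viewer.get_calibration("top")
P=lambda u,v,z: onplane(c,260+(u-1.5)/4,110+(v-1.5)/4,z)
fl,fr,br,bl=[P(*p,.08)[:2] for p in ((60,393),(607,367),(585,32),(46,58))]
print("w,d",np.linalg.norm(fl-fr),np.linalg.norm(br-bl),np.linalg.norm(fl-bl),np.linalg.norm(fr-br))
y=(fl-fr)+(bl-br); yaw=np.arctan2(-y[0],y[1]); x=(bl-fl)+(br-fr); yaw2=np.arctan2(x[1],x[0])
yaw=(yaw*.6+yaw2*.4); ctr=(fl+fr+bl+br)/4; X=np.array([np.cos(yaw),np.sin(yaw)]); O=ctr-.125*X
print("yaw",yaw,yaw2,"O",O)
for p,z in (((88,552),.056),((329,540),.056),((352,547),.056),((593,534),.056),((190,428),.03),((475,411),.03)):
    d=P(*p,z)[:2]-O; print(p,d@X,d@np.array([-X[1],X[0]]))
# feasibility at several approach yaws/tilts
q=None
Y=np.array([-X[1],X[0]])
for name,xb,yb,z in (("L in",-.085,.097,.03),("L out",-.17+.03,.097,.03),("L hi",-.09,.097,.15),("R pre",-.17,-.097,.03),("R shut",-.0,-.097,.03)):
  for a in (0,90,-90):
   for tilt in (0,20,35):
    # tool z down tilted so hand leans towards robot
    r=R.from_euler('z',yaw)*R.from_euler('y',-np.radians(tilt))*R.from_euler('x',np.pi)*R.from_euler('z',a,degrees=True)
    p=O+xb*X+yb*Y
    s=manip.solve_ik([*p,z],r.as_quat()); print(name,a,tilt,np.round(p,3),r.as_matrix()[:,2].round(2),None if s is None else np.round(s,2))
```

```text
w,d 0.3957353130116496 0.3969724161005808 0.24696896019726824 0.24746255380554394
yaw 0.024128236966279522 0.024747085451158255 O [ 0.61425332 -0.05064537]
(88, 552) -0.11444028825797291 0.18487212064673336
(329, 540) -0.1142712152848847 0.008099995291313996
(352, 547) -0.12017568138231623 -0.008458212848911776
(593, 534) -0.11928199008698746 -0.18535828110887173
(190, 428) -0.026476585038456003 0.10717003240183309
(475, 411) -0.02410918078934294 -0.10846172402247223
L in 0 0 [0.527 0.044] [ 0. -0. -1.] [ 0.41  0.65 -0.68  1.98  0.61  0.73 -2.2 ]
L in 0 20 [0.527 0.044] [ 0.34  0.01 -0.94] [-0.66  0.51  0.57  2.3  -1.37  0.21 -0.41]
L in 0 35 [0.527 0.044] [ 0.57  0.01 -0.82] None
L in 90 0 [0.527 0.044] [ 0. -0. -1.] [ 0.78  1.07 -1.31  1.97  1.17  1.16  2.13]
L in 90 20 [0.527 0.044] [ 0.34  0.01 -0.94] [ 0.73  0.76 -1.09  2.26  1.55  0.67  1.69]
L in 90 35 [0.527 0.044] [ 0.57  0.01 -0.82] None
L in -90 0 [0.527 0.044] [ 0. -0. -1.] [ 0.39  0.64 -0.66  1.98  0.59  0.72 -0.61]
L in -90 20 [0.527 0.044] [ 0.34  0.01 -0.94] [ 0.15  0.47 -0.36  2.28  1.25  0.21 -1.33]
L in -90 35 [0.5
[... 2136 characters left out ...]
0.34  0.01 -0.94] [ 0.51  0.59 -0.32  2.02  0.35  0.23 -1.61]
R shut 0 35 [ 0.617 -0.148] [ 0.57  0.01 -0.82] [ 0.66  0.62 -0.43  2.21  3.08  0.21  2.04]
R shut 90 0 [ 0.617 -0.148] [ 0. -0. -1.] [-0.42  0.9   0.9   1.75 -0.86  0.94 -2.27]
R shut 90 20 [ 0.617 -0.148] [ 0.34  0.01 -0.94] [-0.12  0.61  0.45  2.05 -1.09  0.38 -1.9 ]
R shut 90 35 [ 0.617 -0.148] [ 0.57  0.01 -0.82] [ 1.17  0.94 -1.08  2.19  2.07  0.53  1.77]
R shut -90 0 [ 0.617 -0.148] [ 0. -0. -1.] [ 0.76  0.85 -0.81  1.71  0.75  0.93 -0.34]
R shut -90 20 [ 0.617 -0.148] [ 0.34  0.01 -0.94] [ 0.79  0.68 -0.68  2.02  0.96  0.36 -0.55]
R shut -90 35 [ 0.617 -0.148] [ 0.57  0.01 -0.82] [ 1.3   1.2  -1.31  2.19  2.01  0.79 -1.14]
```

Sizes agree to 1% (board 396x247, panels 177 wide): the left tray is at about -0.114 and the right at about -0.120. First the onion tray: push it shut with the fingers closed, watching the force.

```bash
cat >> h.py <<'E'
O=np.array([.6143,-.0506]); yaw=.0241
X=np.array([np.cos(yaw),np.sin(yaw)]); Y=np.array([-X[1],X[0]])
def W(xb,yb,z): return [*(O+xb*X+yb*Y),z]
def xb(p): return (np.array(p[:2])-O)@X
Q=lambda a: (R.from_euler('z',yaw)*R.from_euler('x',np.pi)*R.from_euler('z',a,degrees=True)).as_quat()
def push(manip,x0,x1,step,yb,z,fmax,vel=.05):
    """step along board x until the force along it exceeds fmax"""
    b=np.array(manip.current_force())
    n=int(np.ceil(abs(x1-x0)/step))
    for x in np.linspace(x0,x1,n+1)[1:]:
        manip.servo_line(W(x,yb,z),vel=vel)
        f=(np.array(manip.current_force())-b)[:2]@X
        print(f"x {x:.4f} act {xb(manip.current_tool_pos()):.4f} f {f:.1f}")
        if abs(f)>fmax: break
E
python3 - <<'E'
from bench import manip, effector, viewer
from h import *
import cv2
for a in (0,180): print(a,manip.solve_ik(W(-.155,-.097,.2),Q(a)))
effector.close(5)
sols={a:manip.solve_ik(W(-.155,-.097,.2),Q(a)) for a in (0,180)}
a=min((k for k in sols if sols[k] is not None),key=lambda k:abs(sols[k][6])); print(a)
manip.move_pose(W(-.155,-.097,.2),Q(a))
manip.servo_line(W(-.155,-.097,.035),vel=.12)
print(manip.current_clock(),manip.current_force(),manip.current_finger_gap())
push(manip,-.155,-.025,.013,-.097,.035,8,.05)
print(manip.current_clock())
cv2.imwrite("pics/top1.png",viewer.get_image("top")[110:260,240:440,::-1].repeat(4,0).repeat(4,1))
E
```

```text
0 [ 0.94568405  0.29561993 -0.79377222  1.97129178  0.25365251  0.97511923
 -1.51704966]
180 [ 1.24034008  0.46332605 -1.20941717  1.96459913  0.49988247  1.05965672
  1.40314834]
180
5.0667 [-0.41215091  1.00557532  0.9011727 ] 0.0005837720191428023
x -0.1420 act -0.1414 f 1.1
x -0.1290 act -0.1285 f -0.3
x -0.1160 act -0.1152 f 0.0
x -0.1030 act -0.1022 f 1.4
x -0.0900 act -0.0892 f 0.0
x -0.0770 act -0.0762 f -0.1
x -0.0640 act -0.0632 f 0.5
x -0.0510 act -0.0502 f 0.8
x -0.0380 act -0.0372 f 0.4
x -0.0250 act -0.0242 f 0.6
9.15
```

View pics/top1.png

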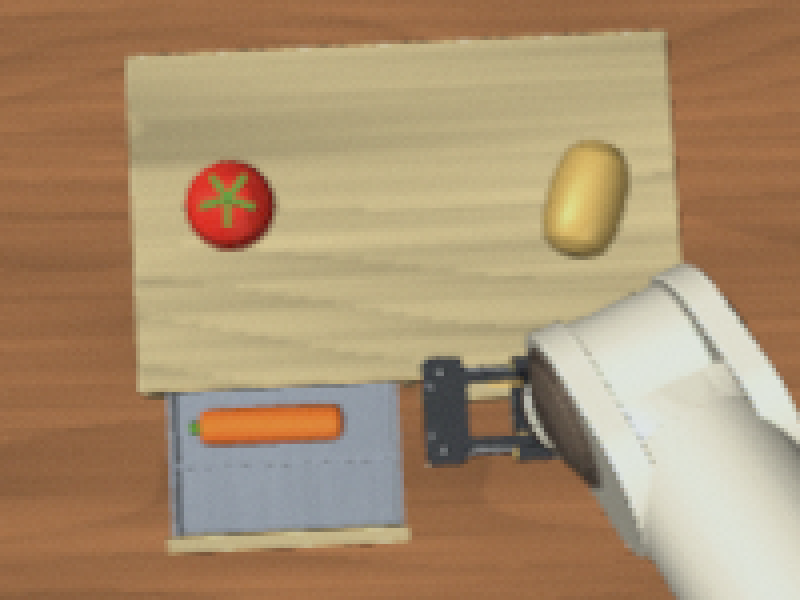

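The panel's edge now shows just in front of the board at about (490,390), so the tray moves with the finger. I'll finish in 2 mm steps until it meets the stop, then back off and go above the left tray's finger space.

Run:
```python
from bench import manip, effector, viewer
from h import *
import cv2
push(manip,-.025,.006,.002,-.097,.035,7,.03)
manip.servo_line(W(-.06,-.097,.035),vel=.15)
manip.servo_line(W(-.06,-.097,.16),vel=.2)
manip.servo_line(W(-.077,.097,.16),vel=.2)
print(manip.current_clock(),manip.current_q())
cv2.imwrite("pics/top2.png",viewer.get_image("top")[110:260,240:440,::-1].repeat(4,0).repeat(4,1))
c=viewer.get_calibration("wrist");cv2.imwrite("pics/wrist2.png",viewer.get_image("wrist")[:,:,::-1]);print(c)
f=200/np.tan(np.radians(c["vfov"])/2)
for p in (W(-.1144+.012,.097,.056),W(0,0,.08),W(0,-.097,.056)):
    d=R.from_quat(c["attitude"]).inv().apply(np.array(p)-c["eye"]); print(d[:2]/d[2]*f+[c["cx"],c["cy"]],d[2])
```

```text
x -0.0231 act -0.0229 f 0.5
x -0.0211 act -0.0212 f -1.5
x -0.0192 act -0.0191 f -0.3
x -0.0173 act -0.0170 f -0.7
x -0.0153 act -0.0150 f 0.6
x -0.0134 act -0.0131 f -0.2
x -0.0114 act -0.0112 f 0.1
x -0.0095 act -0.0093 f 0.2
x -0.0076 act -0.0091 f -5.4
x -0.0056 act -0.0093 f -12.2
14.1083 [ 0.68715307  0.58568635 -1.07367789  1.88400387  0.59936708  1.03940408
  0.9530945 ]
{'vfov': 63.866345455950196, 'cx': 322.0199404876257, 'cy': 202.9255298356746, 'eye': array([0.45654906, 0.04115997, 0.3181662 ]), 'attitude': array([0.69182911, 0.70698298, 0.104802  , 0.10278176])}
[324.04549977 172.39918055] 0.2662850752068621
[210.33035868 296.72816114] 0.2731558632985849
[113.95471813 282.11370613] 0.29622116261517567
```

View pics/wrist2.png

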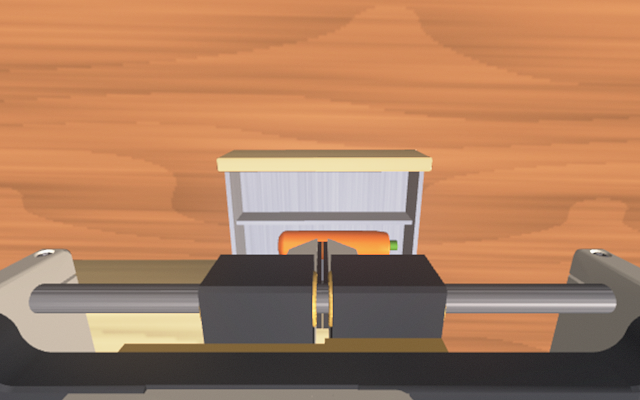

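View pics/top2.png

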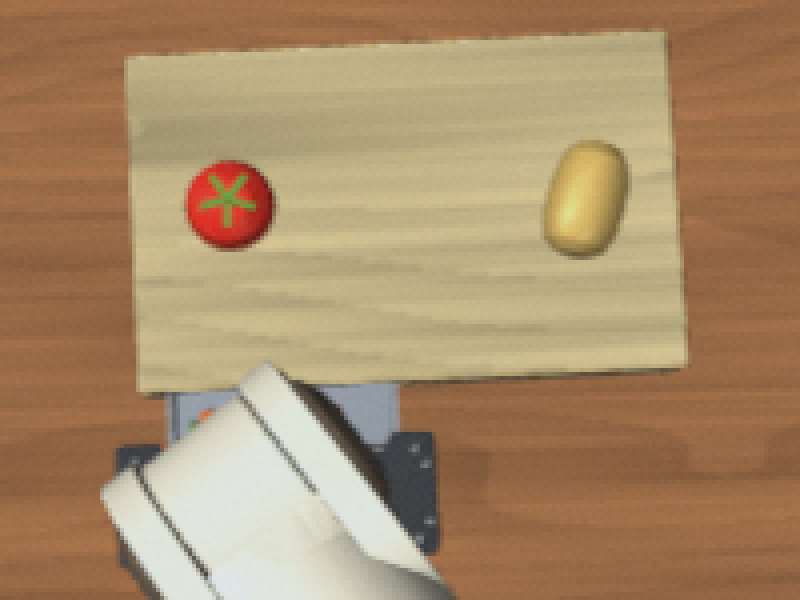

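The right tray met its stop with the TCP at -0.0093, so it is shut. The wrist view shows the left panel's inner upper edge at row 170 (predicted 172), column 324, the carrot behind the cross wall (row ~218), and the finger space between them free. I'll go down and push outwards.

Run:
```python
from bench import manip, effector, viewer
from h import *
import cv2
manip.servo_line(W(-.077,.097,.035),vel=.1)
print(manip.current_clock(),manip.current_force())
push(manip,-.077,-.138,.0125,.097,.035,7,.04)
push(manip,-.138,-.158,.002,.097,.035,7,.03)
manip.servo_line(W(-.128,.097,.035),vel=.08)
manip.servo_line(W(-.128,.097,.16),vel=.15)
manip.servo_line(W(-.128,-.2,.2),vel=.25)
print(manip.current_clock())
cv2.imwrite("pics/top3.png",viewer.get_image("top")[110:260,240:440,::-1].repeat(4,0).repeat(4,1))
```

```text
15.6083 [-0.20741018  0.09473839  1.07054993]
x -0.0892 act -0.0894 f 0.2
x -0.1014 act -0.1019 f 0.7
x -0.1136 act -0.1143 f 0.5
x -0.1258 act -0.1265 f 0.3
x -0.1380 act -0.1387 f 0.1
x -0.1400 act -0.1402 f -0.1
x -0.1420 act -0.1420 f 1.6
x -0.1440 act -0.1442 f 1.2
x -0.1460 act -0.1451 f 4.6
x -0.1480 act -0.1451 f 9.4
21.8833
```

View pics/top3.png

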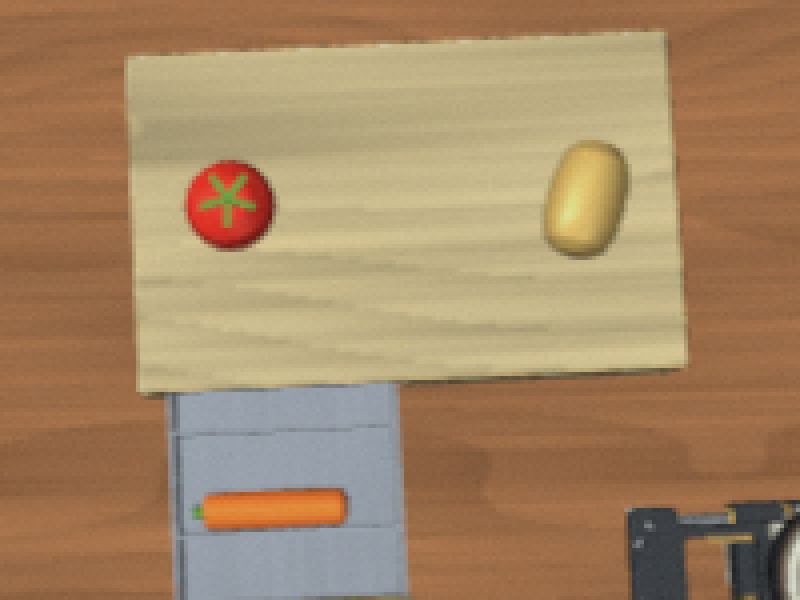

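The carrot lies in its tray at (275,508), the left tray is at its outer stop, and the right tray is flush. The tomato and potato haven't moved.

```bash
python3 -c "
from bench import manip
manip.sleep(0.5); print(manip.hand_in())"
```

```text
the job is handed in; nothing more can be done
None
```

The job is handed in at about 22 s of the 42 s allowed: the onion tray is shut against its stop, the carrot tray is pushed out to its stop with the carrot still in it, and no verdict came back. The onion is hidden under the board and I didn't re-check the garlic or mug.

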